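Open the dust gate and start the extractor

ROBOT

A 6-joint arm with a two-finger parallel gripper is mounted at the origin on the work surface. World frame = base frame: x ahead of the robot, y to its left, z up, the work surface at z = 0. Lengths are in m, angles in degrees, forces in N, time in s.
With the tool pointing down it reaches from about 0.4 to 0.825 m from the base axis. Payload 7 kg.
Tool frame: the origin (TCP) lies between the finger pads; the fingertips stand r.nose_length ahead of it and the grasp point (between the pads) lies 2 mm behind it (r.nose_length is the distance from the TCP to the fingertips, in m); y points along the fingers, x is the direction in which the jaws open and shut, and the axes are right-handed (so a half turn about y gives the same grasp; the last joint's range is limited). The gripper opens to 88 mm and grips with 3 to 60 N. Pads are 19 mm wide; open, the fingers measure 130 mm over their backs; the gripper's body (78 mm by 193 mm) begins 47 mm behind the grasp point.
Start: joints at [-57.175, 20.546, 0.682, 0, -70.136, -16.507], TCP at [0.19, -0.648, 0.244] pointing down, gripper open.
Joint ranges: [-176.03, 176.03], [-82.01, 121.73], [-58.28, 71.71], [-173.87, 95.51], [-174.79, -0.11], [-173.66, 173.66]. Speed limits (degrees/s): [136.94, 136.94, 172.46, 180, 180, 180].

INTERFACE

Orientations are given as [roll, pitch, yaw] about the fixed x, y, z axes, in that order (R = Rz(yaw) Ry(pitch) Rx(roll)).
In Python, from plant import readout, vision, r, spotter gives the robot as it stands.
- The arm moves only by the tool servo_tool, never from a script. Its argument "steps" is a list that holds one entry, the list of rows, each a list of 6 numbers: the shift along the tool's x, y, z in m, then the turn, a rotation vector about the tool's x, y, z in rad. A call has 1 to 20 rows; each row shifts and turns the commanded pose from where the row before left it, along the tool's axes as they then stand; what a row does not reach is not made up. A row lasts 1/10 s, in which the tool goes at most 50 mm and 8.59 degrees, less where a joint would pass 70% of its speed; a pose out of reach is approached as far as the arm can. A call with a gripper value outside its range is refused whole. "jaw" is the closure in counts, from 0 (fully open) to 255 (shut), set as the call begins (left out, the last holds). The fingers move at their own pace and stop on an object; "grip_force" is the grip in N (left out, the last holds). Time passes only in rows, so rows that do not move let the fingers close. It gives the time, the measured TCP pose, the force and the opening at its end, in the units of the state.
- readout.get_state(): the state, without advancing time (a new reading comes with each control period).
- vision.capture(name): name is "side" or "top" or "wrist"; returns a dict with "img" (420x560x3 uint8, red, green, blue), "fx", "fy", "cx", "cy" (pixels), "dist" ([k1, k2, p1, p2, k3] as OpenCV has them; the pictures are not rectified), "rvec" (rotation vector, rad) and "tvec" (3), from world to camera coordinates, as OpenCV has them; the wrist camera has in their place "tool_from_camera" (4x4, takes a point from camera to tool coordinates, whose origin is the TCP and whose axes are the tool frame's). Camera axes: x right, y down, z forward; pixel columns grow to the right and rows downward; lengths in m; the calibration is good to about 2 mm. A picture is of the moment at which its call begins: read the wrist's pose just before it. There is no depth.
- r.close_job(): hands the job in, once; it reports no verdict.
Trained networks look in the newest picture that a camera, given by its name, has taken for a name from the list of things; names that differ only in an ending like _2 or _b are one class to them, and where a whole thing is asked for, a point or a joint stands for the part that bears it (a point fixed in the world has none). Each returns a list of dicts, best first, with "conf" (0 to 1); they miss things now and then, are a little off and sometimes report something else, mostly with a low value. They report only what shows in the picture. A call takes as long as a camera call.
- spotter.search_frame(camera, thing): "uv" ([column, row] in pixels, amid what is visible of it).
- spotter.silhouettes(camera, thing): "region" (420x560 bool, what is visible of it) and "uv" ([column, row] in pixels, amid what is visible of it).
The state is a dict: "time_s": time; "joints": joint angles; "qd": joint speeds; "joint_torque": joint torques, N m; "tcp_pos": TCP position; "eef_rot": TCP orientation; "contact_force": force on the tool from outside, world axes, zero at the start; "moment": the same for the moment, N m; "gripper_width": finger opening in m.
Only numpy, scipy, OpenCV 4.12 (cv2) and the standard library are available. Lean on these libraries where they do the work, as an engineer would, in place of code of your own. Each camera call takes 0.05 s, during which the arm holds its last target.

TASK

Push the blue dust-gate handle with your fingertips, past the half-open click, all the way to its fully open stop, without pinching it. Once it is fully open, press the green start button of the dust extractor fully down and let it go. Leave the yellow gate, the red stop button and everything lying on the bench where they are; pick nothing up.

Things in the scene. Friction and masses are not known exactly. Their poses are not given: they have to be found in the camera images.
- blue_gate: fixed dust gate with the blue handle: aluminium housing 36 mm thick (x), 210 long (y), 110 tall. Origin under its middle. Lower than it: a hood to 72 mm on -x, a pipe elbow to 128 mm on +x. The handle opens towards this body's +y: closed 35 mm on the -y side of the middle (red marks), half open at the middle (yellow), fully open 35 mm on the +y side (green)
- blue_lever (a joint): slide of the blue handle, m: 0 closed, 0.035 half open, 0.070 fully open against the end stop. A click spring holds it, with about 6 mm of free play, in each of the three places: pushing over the ridges near 0.0175 and 0.0525 takes about 7 N, elsewhere about 1.5 N. It stays where it is left and does not snap home by itself
- blue_handle (a point): centre of the blue paddle handle standing on the gate: 60 mm wide (along the gate's x), 16 mm thick (along the slide), 46 mm tall; its lower edge is 12 mm above the housing, its top 168 mm above the bench; this point is 145 mm above the bench. It moves with the handle
- yellow_gate: fixed dust gate with the yellow handle: aluminium housing 36 mm thick (x), 210 long (y), 110 tall. Origin under its middle. Lower than it: a hood to 72 mm on -x, a pipe elbow to 128 mm on +x. The handle opens towards this body's +y: closed 35 mm on the -y side of the middle (red marks), half open at the middle (yellow), fully open 35 mm on the +y side (green)
- yellow_lever (a joint): slide of the yellow handle, m: 0 closed, 0.035 half open, 0.070 fully open against the end stop. A click spring holds it, with about 6 mm of free play, in each of the three places: pushing over the ridges near 0.0175 and 0.0525 takes about 7 N, elsewhere about 1.5 N. It stays where it is left and does not snap home by itself
- yellow_handle (a point): centre of the yellow paddle handle standing on the gate: 60 mm wide (along the gate's x), 16 mm thick (along the slide), 46 mm tall; its lower edge is 12 mm above the housing, its top 168 mm above the bench; this point is 145 mm above the bench. It moves with the handle
- switch_box: fixed grey switch box of the dust extractor, 75 x 130 x 95 mm (x, y, z), origin under its centre; a green start button on top 32 mm to its +y (button top about 117 mm above the bench), a red stop button 32 mm to its -y
- start_button_top (a point): middle of the top of the round green start button, 34 mm across; moves down with the button
- start_button (a joint): travel of the green button, m: 0 up, 0.006 fully down; springs back; fully down takes 5 N
- stop_button_top (a point): middle of the top of the round red stop button, 34 mm across
- stop_button (a joint): travel of the red button, same as the green one
- blank: block of light olive wood, 85 x 55 x 30 mm; loose, origin at its underside
- offcut: L-shaped dark wood offcut, 90 x 65 x 22 mm; loose, origin at its underside
- fish: carved wooden fish on a small stand, 90 mm long, 75 mm tall; loose, origin at its underside
- glue: yellow glue bottle with red cap, 56 mm across, 120 mm tall; loose, origin at its underside
- mug: blue ceramic mug, 76 mm across, 85 mm tall; loose, origin at its underside
- sanding_block: cork sanding block, 110 x 60 x 35 mm; loose, origin at its underside
- disc: wooden disc, 70 mm across, 15 mm thick; loose, origin at its underside

How it is judged (in metres and radians):
On the way, in this order (a step that is already met when the one before it is completed fails the run):
1. the blue handle is at its fully open stop (value of joint blue_lever above 0.066 m), for 0.2 s.
2. the green start button is pressed down (value of joint start_button above 0.0045 m), for 0.05 s.
At the end, for the whole second after the job is handed in: The blue handle rests within 4 mm of its fully open stop, the green button has been pressed and is up again, the red button is up, the yellow handle is where it was (within 8 mm) (value of joint blue_lever above 0.066 m and velocity of joint blue_lever below 0.005 m/s and value of joint each of start_button, stop_button below 0.0015 m and distance of yellow_handle from where it was at the start of the episode below 0.008 m); the robot touches nothing.
It fails at once if the blue handle is pinched (more than 2 N on both of its faces at once) (contact force between the fingers and blue_lever_c0 above 2 N and contact force between the fingers and blue_lever_c1 above 2 N).
It fails at once if the green button is pressed while the gate is not fully open (value of joint start_button above 0.003 m and value of joint blue_lever below 0.064 m).
It fails at once if the red stop button is pressed (more than 3 mm) (value of joint stop_button above 0.003 m).
It fails at once if the yellow handle is moved by more than 8 mm (distance of yellow_handle from where it was at the start of the episode above 0.008 m).
It fails at once if a loose thing on the bench is lifted, carried or shoved by more than 25 mm (distance of any of blank, offcut, fish, glue, mug, sanding_block, disc from where it was at the start of the episode above 0.025 m).
It also fails if it takes over 42 s, if anything falls off the work surface, if the arm or the gripper's body presses on something with over 40 N, if the wrist force passes 120 N, or if a joint passes its speed limit or range.

## Working session

There is one attempt and no reset: what is moved stays moved. The work goes in short steps, Python scripts to look and compute and a tool call to move; the robot and the scene stay as the last step left them, time stands still between calls to the robot, and variables do not carry over. Pictures are saved under pics/ and viewed, and the job is handed in when it is done.

Besides the shell and the picture viewer there is one more tool, called after "Emit:" in YAML: its name, and indented under it one key for each argument. servo_tool: Moves the arm, as the interface text tells. Its arguments: {"type":"object","properties":{"steps":{"type":"array","items":{"type":"array","items":{"type":"array","items":{"type":"number"}}}},"jaw":{"type":"number"},"grip_force":{"type":"number"}},"required":["steps"]}

```bash
mkdir -p pics; ls; cat > h.py <<'E'
import numpy as np, cv2
from plant import readout, vision, r, spotter
def cap(n,f=None):
    c=vision.capture(n)
    if f: cv2.imwrite('pics/'+f,c['img'][:,:,::-1])
    return c
def ray(c,uv):
    K=np.array([[c['fx'],0,c['cx']],[0,c['fy'],c['cy']],[0,0,1]])
    p=cv2.undistortPoints(np.array([[uv]],float),K,np.array(c['dist']))[0,0]
    R,_=cv2.Rodrigues(np.array(c['rvec'],float)); t=np.array(c['tvec']).reshape(3)
    return -R.T@t, R.T@np.array([p[0],p[1],1])
def atz(c,uv,z):
    o,d=ray(c,uv); return o+d*(z-o[2])/d[2]
def proj(c,P):
    K=np.array([[c['fx'],0,c['cx']],[0,c['fy'],c['cy']],[0,0,1]])
    return cv2.projectPoints(np.array(P,float).reshape(-1,3),np.array(c['rvec'],float),np.array(c['tvec'],float),K,np.array(c['dist']))[0][:,0]
E
python3 - <<'E'
from h import *
print(r.nose_length, readout.get_state())
for n in ['top','side']:
    c=cap(n,n+'0.png')
    for t,z in [('blue_gate',.11),('blue_handle',.145),('yellow_gate',.11),('yellow_handle',.145),('switch_box',.095),('start_button_top',.117),('stop_button_top',.117)]:
        for d in spotter.search_frame(n,t)[:2]: print(n,t,round(d['conf'],2),np.round(d['uv'],1),np.round(atz(c,d['uv'],z),3))
E
```

```text
pics
0.017 {'time_s': 0.0, 'joints': array([-5.71747233e+01,  2.05912410e+01,  6.33922661e-01, -2.16536656e-02,
       -7.01332872e+01, -1.65056021e+01]), 'qd': array([-0.04148372, -0.09250626,  0.06232197, -0.05815954, -0.02154912,
       -0.01975215]), 'joint_torque': array([ 1.24765243e-04, -5.82720459e+01,  2.93067491e+01,  6.99736297e+00,
        6.94264789e-03, -1.13018880e-04]), 'tcp_pos': array([ 0.18952026, -0.64737938,  0.24262114]), 'eef_rot': array([-8.99937724e+01, -9.26556165e-02,  1.06312295e+02]), 'contact_force': array([-0.29415484,  1.21076891, -0.34256237]), 'moment': array([-0.01363687,  0.01614548, -0.03083019]), 'gripper_width': 0.08792746672530899}
top blue_gate 0.78 [236.3 188. ] [0.616 0.147 0.11 ]
top blue_handle 0.47 [235.  181.9] [0.629 0.149 0.145]
top yellow_gate 0.9 [353.1 195.4] [ 0.598 -0.225  0.11 ]
top yellow_gate 0.54 [158.  180.7] [0.636 0.396 0.11 ]
top yellow_handle 0.59 [359.8 193.2] [ 0.599 -0.241  0.145]
top yellow_handle 0.29 [234.9 181.9] [0.629 0.149 0.145]
top switch_box 0.77 [305.6 237.4] [ 0.463 -0.076  0.095]
top stop_button_top 0.4 [317.2 231.9] [ 0.479 -0.111  0.117]
side blue_gate 0.71 [233.5 257.4] [0.617 0.202 0.11 ]
side blue_handle 0.74 [232.9 233.4] [0.632 0.148 0.145]
side yellow_gate 0.93 [271.7 169.7] [ 0.592 -0.16   0.11 ]
side yellow_handle 0.74 [330.1 173.9] [ 0.4   -0.143  0.145]
side yellow_handle 0.52 [276.3 147.4] [ 0.592 -0.232  0.145]
side switch_box 0.89 [302.8 206. ] [ 0.466 -0.037  0.095]
side stop_button_top 0.49 [307.2 199.6] [ 0.455 -0.046  0.117]
```

View pictures.

View pics/top0.png

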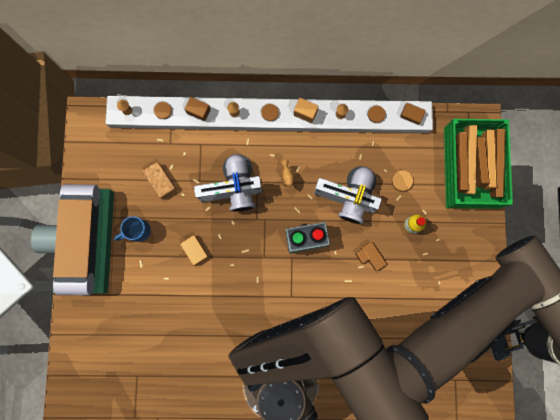

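View pics/side0.png

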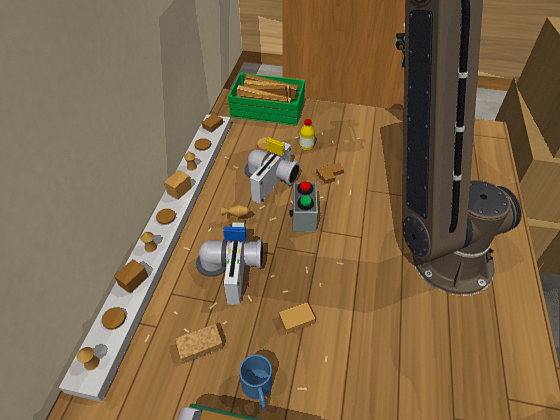

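```bash
python3 - <<'E'
import cv2
a=cv2.imread('pics/top0.png'); 
cv2.imwrite('pics/top0z.png',cv2.resize(a[120:270,180:380],None,fx=4,fy=4,interpolation=cv2.INTER_CUBIC))
a=cv2.imread('pics/side0.png'); 
cv2.imwrite('pics/side0z.png',cv2.resize(a[130:280,170:370],None,fx=4,fy=4,interpolation=cv2.INTER_CUBIC))
E
```

```text
(no output)
```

View pics/top0z.png

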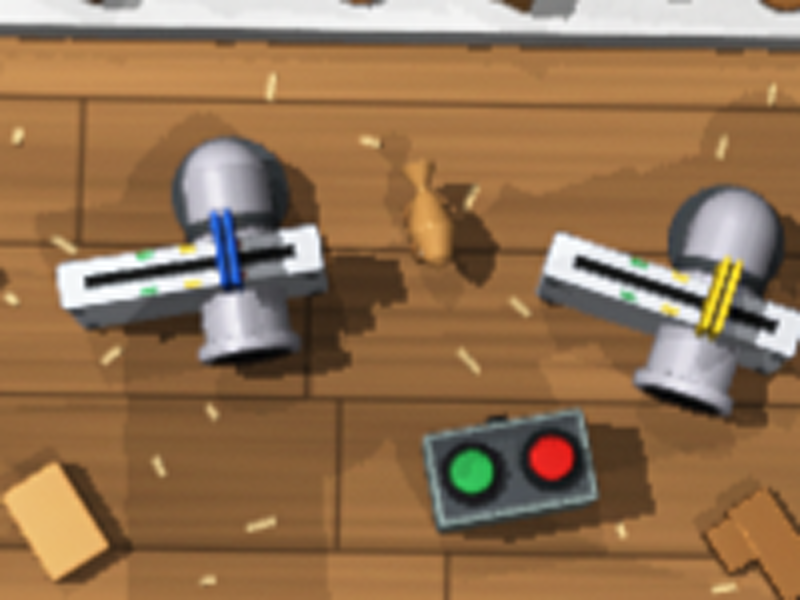

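View pics/side0z.png

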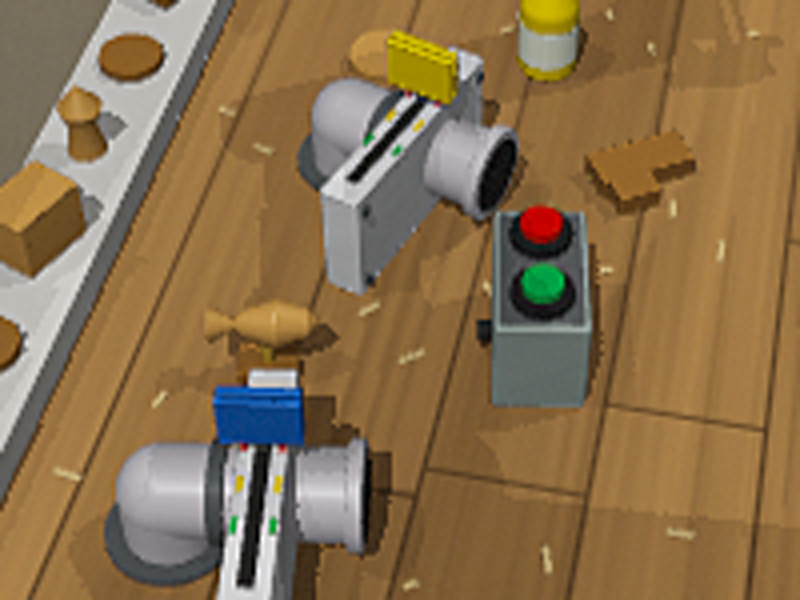

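```bash
python3 - <<'E'
from h import *
from scipy.ndimage import center_of_mass as com
T=cap('top');S=cap('side')
t=lambda u,v:(u/4+180,v/4+120)
s=lambda u,v:(u/4+170,v/4+130)
P=[atz(T,t(*p),.11) for p in [(58,268),(68,308),(318,228),(326,268)]]
print(np.round(P,4)); P=np.array(P)
m=P.mean(0); d=(P[:2].mean(0)-P[2:].mean(0)); print(m,np.linalg.norm(d),np.degrees(np.arctan2(d[1],d[0])))
for c,n in ((T,'top'),(S,'side')):
  hsv=cv2.cvtColor(c['img'],cv2.COLOR_RGB2HSV)
  for nm,lo,hi,box in [('green',(60,100,60),(90,255,255),{'top':(285,315,225,250),'side':(290,320,190,215)}),('blue',(105,120,60),(125,255,255),{'top':(225,250,165,200),'side':(220,255,220,245)}),('red',(0,180,100),(6,255,255),{'top':(300,330,220,250),'side':(290,320,175,200)})]:
    a,b,e,f=box[n]; M=cv2.inRange(hsv,lo,hi); K=np.zeros_like(M);K[e:f,a:b]=M[e:f,a:b]
    v,u=com(K>0); print(n,nm,(K>0).sum(),u,v,np.round(atz(c,(u,v),.145 if nm=='blue' else .113),4))
    if nm=='blue':
      ys,xs=np.nonzero(K); print(np.round(np.degrees(np.arctan2(*np.linalg.eigh(np.cov(xs,ys))[1][:,1][::-1])),1))
# model overlay
th=np.arctan2(d[1],d[0])-np.pi/2
R=lambda p:np.array([m[0]+np.cos(th)*p[0]-np.sin(th)*p[1],m[1]+np.sin(th)*p[0]+np.cos(th)*p[1],p[2]])
for c,n in ((T,'top'),(S,'side')):
  im=cv2.resize(c['img'][:,:,::-1],None,fx=4,fy=4,interpolation=cv2.INTER_CUBIC)
  for bx in [(-.018,.018,-.105,.105,0,.11),(-.03,.03,-.043,-.027,.122,.168)]:
    for z in bx[4:]:
      q=proj(c,[R((bx[i],bx[j],z)) for i,j in((0,2),(1,2),(1,3),(0,3))])*4+2
      cv2.polylines(im,[q.astype(int)],True,(255,0,255),1)
  o=(180,120) if n=='top' else (170,130)
  cv2.imwrite(f'pics/{n}1.png',im[o[1]*4:o[1]*4+600,o[0]*4:o[0]*4+800])
E
```

```text
[[0.6176 0.2798 0.11  ]
 [0.5855 0.2708 0.11  ]
 [0.6532 0.0739 0.11  ]
 [0.6209 0.0669 0.11  ]]
[0.61928834 0.17281568 0.11      ] 0.20797185221830605 99.8289914603832
top green 107 297.3551401869159 237.42990654205607 [ 0.461  -0.0489  0.113 ]
top blue 105 236.11428571428573 182.11428571428573 [0.6287 0.1451 0.145 ]
80.8
top red 99 317.3636363636364 233.94949494949495 [ 0.4728 -0.1119  0.113 ]
side green 90 305.18888888888887 200.36666666666667 [ 0.461  -0.0452  0.113 ]
side blue 306 234.4313725490196 233.5032679738562 [0.6273 0.1476 0.145 ]
-176.8
side red 80 304.8625 185.75 [ 0.4726 -0.1068  0.113 ]
```

View pics/top1.png

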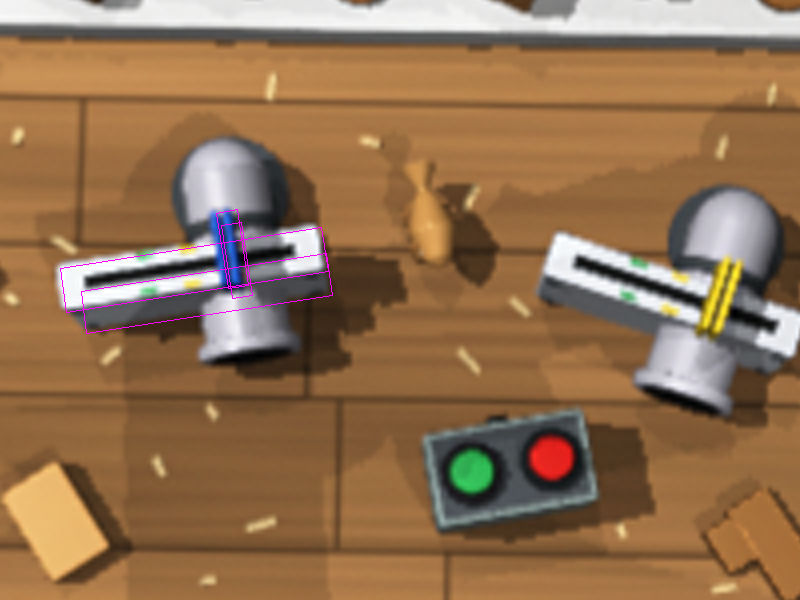

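View pics/side1.png

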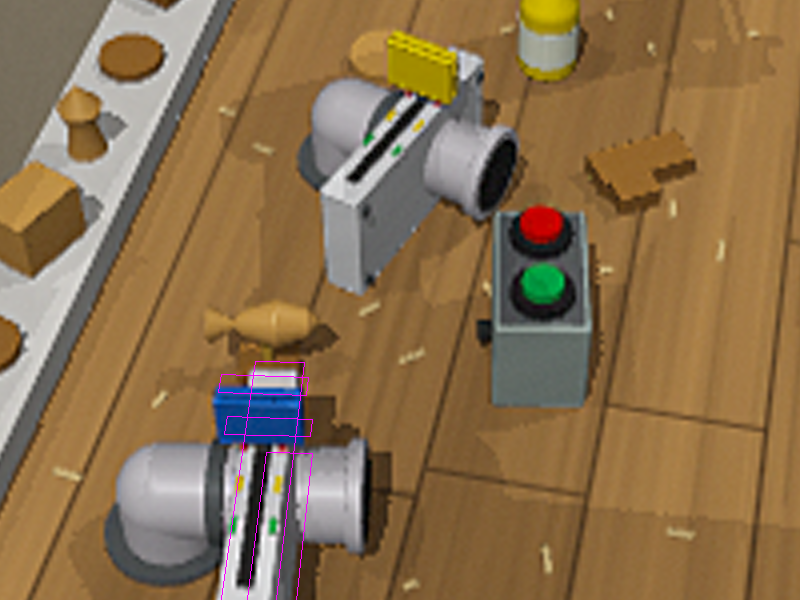

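```bash
cat >> h.py <<'E'
from scipy.spatial.transform import Rotation as Ro
def delta(p,yaw):
    s=readout.get_state(); R=Ro.from_euler('xyz',s['eef_rot'],degrees=True)
    G=Ro.from_euler('xyz',[-90,0,yaw],degrees=True)
    print('t',s['time_s'],'tcp',np.round(s['tcp_pos'],4),'rot',np.round(s['eef_rot'],2),'F',np.round(s['contact_force'],2),'w',s['gripper_width'])
    print('shift tool',np.round(R.inv().apply(np.array(p)-s['tcp_pos']),4),'turn',np.round((R.inv()*G).as_rotvec(),4))
E
python3 - <<'E'
from h import *
T=cap('top')
t=lambda u,v:(u/4+180-.4,v/4+120-.4)
a=atz(T,t(85,282),.11);b=atz(T,t(293,252),.11);d=a-b;print(a,b,np.degrees(np.arctan2(d[1],d[0])))
# yellow/green marks midpoint
for p,q in [((188,250),(193,285)),((145,256),(150,291))]: print((atz(T,t(*p),.11)+atz(T,t(*q),.11))/2)
# handle top ridges in top view
a=atz(T,t(215,213),.168);b=atz(T,t(237,287),.168);print(a,b)
S=cap('side');s=lambda u,v:(u/4+170-.4,v/4+130-.4)
a=atz(S,s(262,450),.11);b=atz(S,s(244,585),.11);d=b-a;print(a,b,np.degrees(np.arctan2(d[1],d[0])))
for p in [(216,388),(303,388)]: print(atz(S,s(*p),.168))
for p in [(216,440),(303,443)]: print(atz(S,s(*p),.122))
delta((.6345,.097,.243),97.5)
E
```

```text
[0.60789077 0.25933536 0.11      ] [0.63469911 0.09471293 0.11      ] 99.24928039004799
[0.62090588 0.17599831 0.11      ]
[0.61552999 0.21000884 0.11      ]
[0.65319609 0.15243449 0.168     ] [0.59556897 0.13409777 0.168     ]
[0.62725591 0.15073277 0.11      ] [0.60815169 0.26103264 0.11      ] 99.82628620587303
[0.65607635 0.14782755 0.168     ]
[0.59789853 0.13554319 0.168     ]
[0.65771755 0.1575824  0.122     ]
[0.59751183 0.14755247 0.122     ]
t 1.0 tcp [ 0.1896 -0.6478  0.2436] rot [-90.    -0.   106.32] F [-0.42 -0.03  0.61] w 0.08796728174938881
shift tool [ 5.898e-01  6.000e-04 -6.362e-01] turn [0.     0.1539 0.    ]
```

Emit:
servo_tool:
  jaw: 255
  grip_force: 20
  steps:
    - [[0.029,0,-0.032,0,0,0],[0.029,0,-0.032,0,0,0],[0.029,0,-0.032,0,0,0],[0.029,0,-0.032,0,0,0],[0.029,0,-0.032,0,0,0],[0.029,0,-0.032,0,0,0],[0.029,0,-0.032,0,0,0],[0.029,0,-0.032,0,0,0],[0.029,0,-0.032,0,0,0],[0.029,0,-0.032,0,0,0],[0.029,0,-0.032,0,0,0],[0.029,0,-0.032,0,0,0],[0.029,0,-0.032,0,0,0],[0.029,0,-0.032,0,0,0],[0.029,0,-0.032,0,0,0],[0.029,0,-0.032,0,0,0],[0.029,0,-0.032,0,0,0],[0.029,0,-0.032,0,0,0],[0.029,0,-0.032,0,0,0],[0,0,0,0,0,0]]

```text
time_s: 3.0
tcp_pos: [0.6204, 0.0557, 0.2427]
eef_rot: [-90.0, 0.0, 106.5]
contact_force: [-0.7, 0.2, -0.7]
gripper_width: 0.0005
```

```bash
python3 - <<'E'
from h import *
delta((.635,.091,.243),99.3)
E
```

```text
t 3.0 tcp [0.6204 0.0557 0.2427] rot [-9.000e+01  1.000e-02  1.065e+02] F [-0.69  0.17 -0.74] w 0.0004864081777816605
shift tool [ 0.0297 -0.0004 -0.024 ] turn [ 0.000e+00  1.257e-01 -1.000e-04]
```

Emit:
servo_tool:
  steps:
    - [[0.03,0,-0.024,0,0,0],[0,0,0,0,0.125,0],[0,0,0,0,0,0],[0,0,0,0,0,0],[0,0,0,0,0,0]]

```text
time_s: 3.5
tcp_pos: [0.6327, 0.0867, 0.2438]
eef_rot: [-90.0, -0.0, 99.3]
contact_force: [-1.0, -0.2, -0.1]
gripper_width: 0.0004
```

```bash
python3 - <<'E'
from h import *
delta((.635,.091,.152),99.3)
c=cap('side'); cv2.imwrite('pics/s2.png',cv2.resize(c['img'][130:280,170:370,::-1],None,fx=4,fy=4))
E
```

```text
t 3.5 tcp [0.6327 0.0867 0.2438] rot [-90.01  -0.    99.26] F [-1.03 -0.24 -0.1 ] w 0.00044034581475581064
shift tool [ 0.0039  0.0918 -0.003 ] turn [ 0.0001 -0.0007  0.    ]
```

View pics/s2.png

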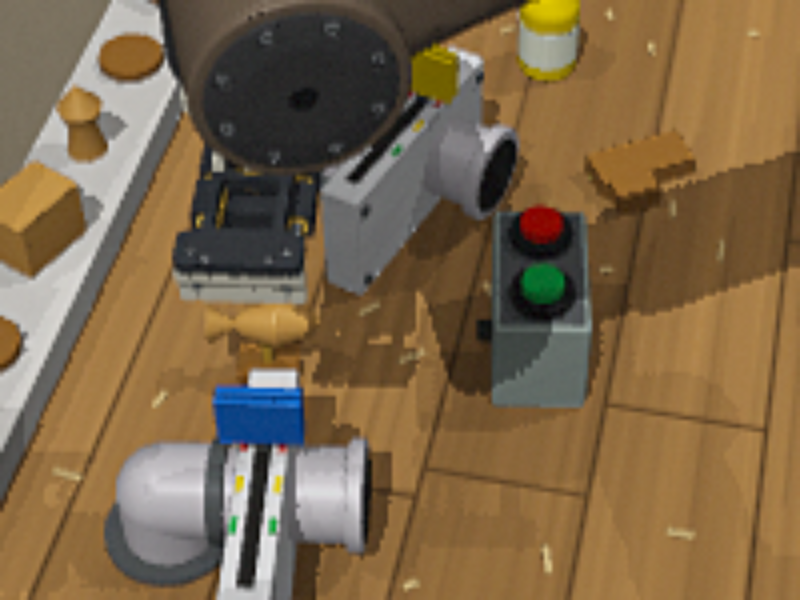

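```bash
python3 - <<'E'
from h import *
c=cap('side'); cv2.imwrite('pics/s3.png',cv2.resize(c['img'][100:250,170:370,::-1],None,fx=4,fy=4))
q=proj(c,[(.6327,.0867,.227),(.6327,.0867,.244),(.6327,.0867,.293)]);print(q,(q-[170,130])*4)
w=cap('wrist','w3.png')
E
```

```text
[[236.33691351 197.14680427]
 [235.86438752 192.81749908]
 [234.44447195 179.80769328]] [[265.34765403 268.58721708]
 [263.45755009 251.26999633]
 [257.77788778 199.23077312]]
```

View pics/w3.png

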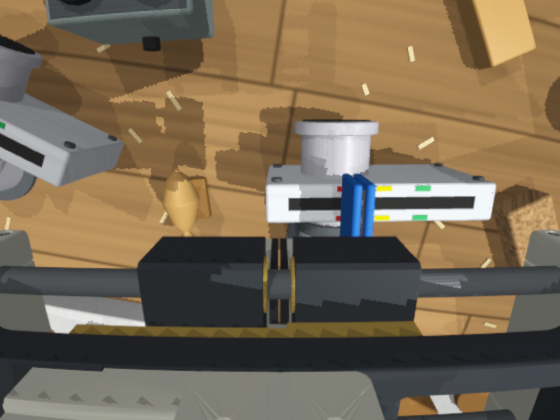

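Emit:
servo_tool:
  steps:
    - [[0,0.03,-0.003,0,0,0],[0,0.03,0,0,0,0],[0,0.02,0,0,0,0],[0,0.01,0,0,0,0],[0,0,0,0,0,0],[0,0,0,0,0,0]]

```text
time_s: 4.25
tcp_pos: [0.6365, 0.0878, 0.1546]
eef_rot: [-90.1, 0.0, 99.2]
contact_force: [0.6, -0.4, 1.2]
gripper_width: 0.0003
```

```bash
python3 - <<'E'
from h import *
delta((.635,.091,.152),99.3)
c=cap('side'); cv2.imwrite('pics/s4.png',cv2.resize(c['img'][130:280,170:370,::-1],None,fx=4,fy=4))
w=cap('wrist','w4.png')
E
```

```text
t 4.25 tcp [0.6365 0.0878 0.1546] rot [-9.007e+01  1.000e-02  9.917e+01] F [ 0.61 -0.36  1.22] w 0.0003283910312390997
shift tool [0.0034 0.0026 0.001 ] turn [ 0.0012 -0.0022 -0.0001]
```

View pics/w4.png

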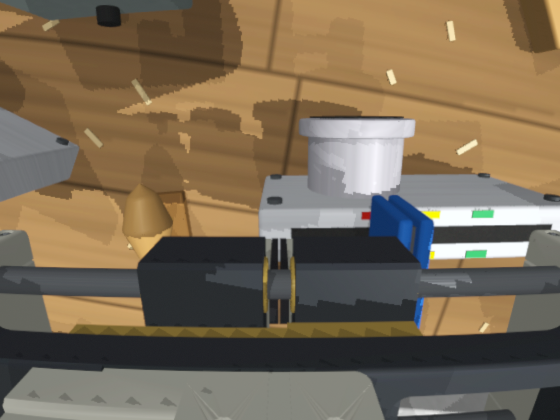

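View pics/s4.png

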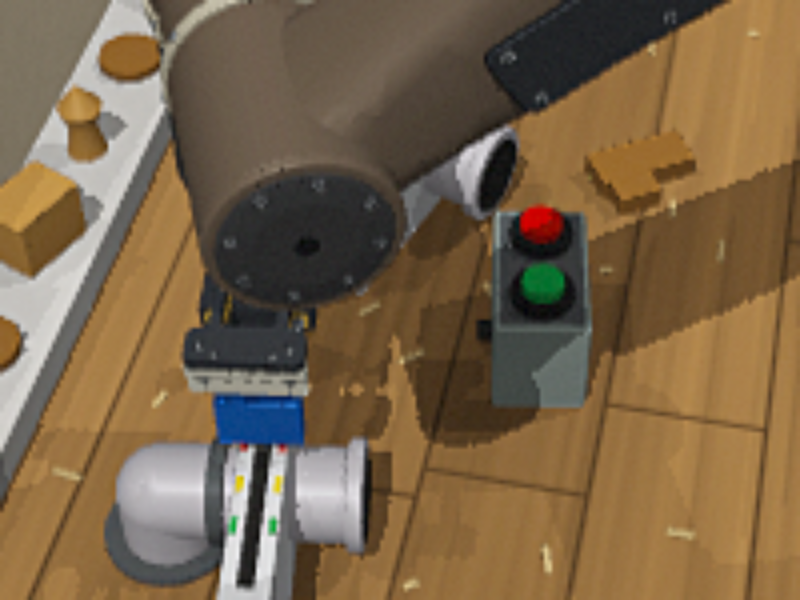

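Emit:
servo_tool:
  steps:
    - [[0.01,0.003,0.001,0,0,0],[0.01,0,0,0,0,0],[0.005,0,0,0,0,0],[0.005,0,0,0,0,0],[0.005,0,0,0,0,0],[0.005,0,0,0,0,0]]

```text
time_s: 4.95
tcp_pos: [0.6285, 0.1264, 0.1507]
eef_rot: [-90.0, 0.1, 99.2]
contact_force: [5.3, -17.3, -0.5]
gripper_width: 0.0003
```

Emit:
servo_tool:
  steps:
    - [[0.005,0,0,0,0,0],[0.005,0,0,0,0,0],[0.005,0,0,0,0,0],[0.005,0,0,0,0,0],[0.005,0,0,0,0,0],[0.005,0,0,0,0,0]]

```text
time_s: 5.55
tcp_pos: [0.6235, 0.1572, 0.1506]
eef_rot: [-90.0, 0.0, 99.2]
contact_force: [-0.4, -2.3, 1.9]
gripper_width: 0.0004
```

```bash
python3 - <<'E'
from h import *
delta((.620,.182,.152),99.3)
c=cap('side'); cv2.imwrite('pics/s5.png',cv2.resize(c['img'][130:280,170:370,::-1],None,fx=4,fy=4))
E
```

```text
t 5.55 tcp [0.6235 0.1572 0.1506] rot [-89.98   0.    99.16] F [-0.38 -2.34  1.93] w 0.0003928222169935146
shift tool [ 0.0251 -0.0014 -0.0005] turn [-0.0004 -0.0025 -0.    ]
```

View pics/s5.png

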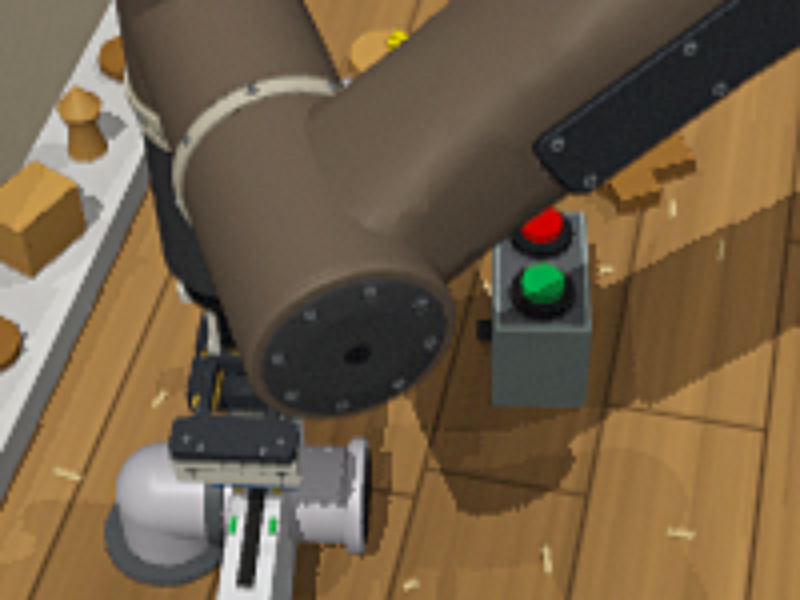

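Emit:
servo_tool:
  steps:
    - [[0.005,0,0,0,0,0],[0.005,0,0,0,0,0],[0.004,0,0,0,0,0],[0.003,0,0,0,0,0],[0.002,0,0,0,0,0],[0,0,0,0,0,0]]

```text
time_s: 6.2
tcp_pos: [0.6207, 0.1761, 0.1504]
eef_rot: [-90.0, -0.0, 99.2]
contact_force: [-0.1, -0.8, 1.3]
gripper_width: -0.0
```

Emit:
servo_tool:
  steps:
    - [[0.003,0,0,0,0,0],[0.003,0,0,0,0,0],[0,0,0,0,0,0]]

```text
time_s: 6.5
tcp_pos: [0.6197, 0.1822, 0.1505]
eef_rot: [-90.0, -0.0, 99.2]
contact_force: [0.0, -0.2, -0.8]
gripper_width: 0.0004
```

Emit:
servo_tool:
  steps:
    - [[0.002,0,0,0,0,0],[0.002,0,0,0,0,0],[0,0,0,0,0,0]]

```text
time_s: 6.8
tcp_pos: [0.6192, 0.1858, 0.1505]
eef_rot: [-90.0, -0.0, 99.2]
contact_force: [-0.7, -0.7, 0.0]
gripper_width: 0.0003
```

```bash
python3 - <<'E'
from h import *
delta((.620,.182,.152),99.3)
c=cap('side'); cv2.imwrite('pics/s6.png',cv2.resize(c['img'][130:280,170:370,::-1],None,fx=4,fy=4))
w=cap('wrist','w6.png')
E
```

```text
t 6.8 tcp [0.6192 0.1858 0.1505] rot [-9.001e+01 -1.000e-02  9.917e+01] F [-0.69 -0.67  0.03] w 0.0003258061422260801
shift tool [-0.0039 -0.0015 -0.0002] turn [ 0.0001 -0.0023  0.0002]
```

View pics/s6.png

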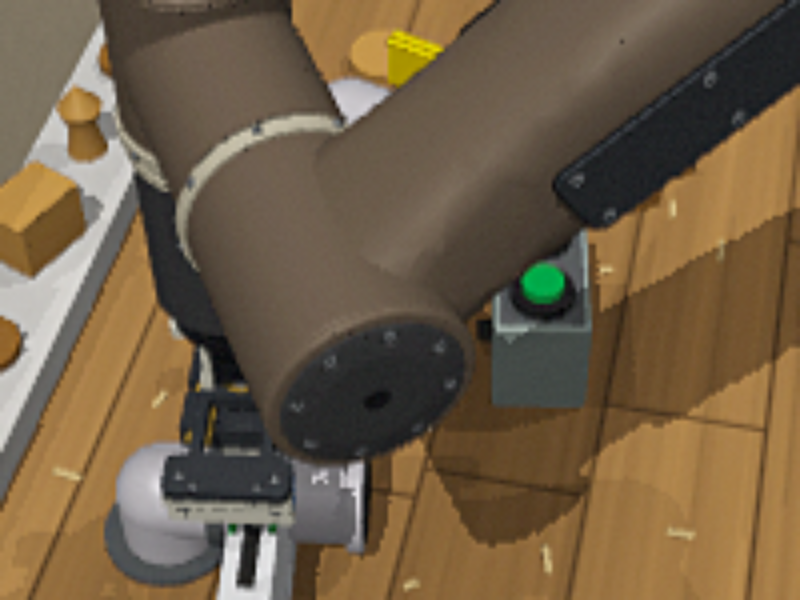

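View pics/w6.png

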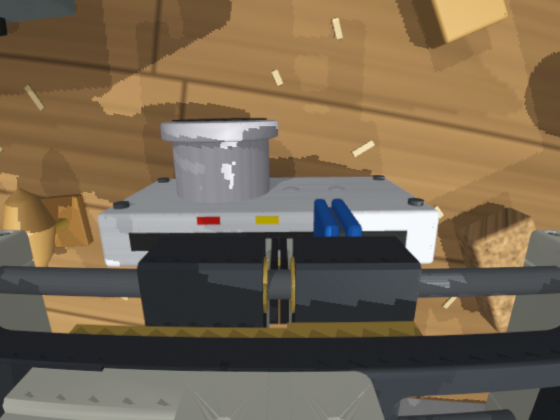

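Emit:
servo_tool:
  steps:
    - [[0.002,0,0,0,0,0],[0.002,0,0,0,0,0],[0,0,0,0,0,0]]

```text
time_s: 7.2
tcp_pos: [0.6189, 0.1873, 0.1507]
eef_rot: [-90.0, 0.2, 99.1]
contact_force: [3.6, -9.5, -0.6]
gripper_width: 0.0001
```

Emit:
servo_tool:
  steps:
    - [[0.002,0,0,0,0,0],[0.002,0,0,0,0,0],[0,0,0,0,0,0]]

```text
time_s: 7.5
tcp_pos: [0.6187, 0.1877, 0.1507]
eef_rot: [-89.9, 0.4, 99.1]
contact_force: [8.3, -24.8, -0.4]
gripper_width: 0.0007
```

Emit:
servo_tool:
  steps:
    - [[-0.01,0,0,0,0,0],[-0.02,0,0,0,0,0],[0,0,0,0,0,0],[0,-0.04,0,0,0,0],[0,-0.04,0,0,0,0],[0,0,0,0,0,0],[0,0,0,0,0,0]]

```text
time_s: 8.2
tcp_pos: [0.6231, 0.1642, 0.232]
eef_rot: [-90.2, -0.1, 99.2]
contact_force: [0.3, -0.0, -0.9]
gripper_width: 0.0003
```

```bash
python3 - <<'E'
from h import *
delta((.461,-.047,.235),99.3)
w=cap('wrist','w7.png')
T=cap('top','t7.png')
E
```

```text
t 8.2 tcp [0.6231 0.1642 0.232 ] rot [-90.17  -0.1   99.16] F [ 0.28 -0.   -0.88] w 0.0002974624785450806
shift tool [-0.1827 -0.0039  0.1937] turn [ 0.0029 -0.0024  0.0017]
```

View pics/w7.png

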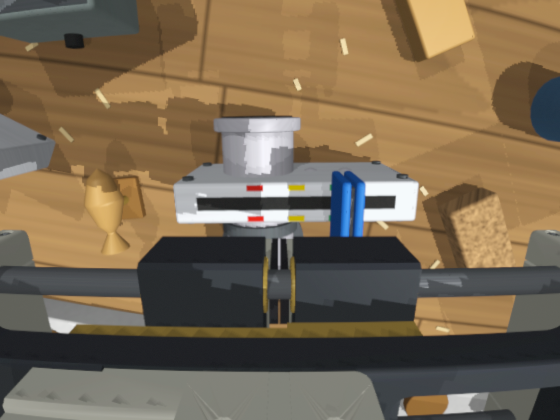

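Emit:
servo_tool:
  steps:
    - [[-0.03,0,0.032,0,0,0],[-0.03,0,0.032,0,0,0],[-0.03,0,0.032,0,0,0],[-0.03,0,0.032,0,0,0],[-0.03,0,0.032,0,0,0],[-0.028,0,0.032,0,0,0],[0,0,0,0,0,0],[0,0,0,0,0,0],[0,0,0,0,0,0]]

```text
time_s: 9.2
tcp_pos: [0.4617, -0.0423, 0.2301]
eef_rot: [-90.0, 0.0, 99.2]
contact_force: [0.6, -0.0, -0.3]
gripper_width: 0.0007
```

```bash
python3 - <<'E'
from h import *
delta((.460,-.043,.150),99.3)
w=cap('side','s8.png')
w=cap('wrist','w8.png')
E
```

```text
t 9.2 tcp [ 0.4617 -0.0423  0.2301] rot [-89.97   0.    99.16] F [ 0.65 -0.05 -0.27] w 0.0006875464298097714
shift tool [-0.0004  0.0801  0.0018] turn [-0.0006 -0.0025 -0.0001]
```

View pics/w8.png

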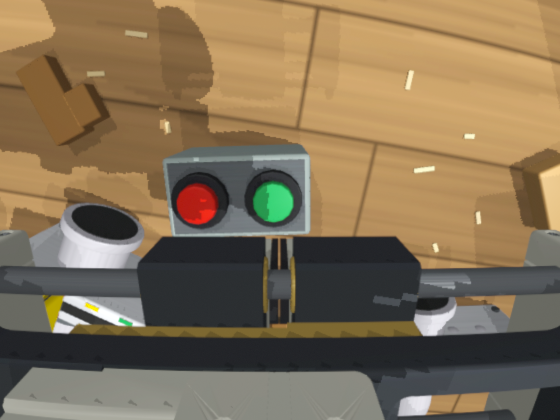

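View pics/s8.png

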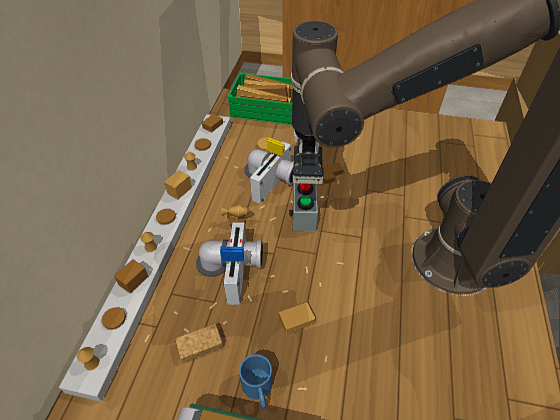

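Emit:
servo_tool:
  steps:
    - [[0,0.03,0.001,0,0,0],[0,0.03,0.001,0,0,0],[0,0.02,0,0,0,0],[0,0.008,0,0,0,0],[0,0,0,0,0,0],[0,0,0,0,0,0]]

```text
time_s: 9.9
tcp_pos: [0.4602, -0.0425, 0.1432]
eef_rot: [-90.0, 0.0, 99.2]
contact_force: [-0.5, -0.6, 0.3]
gripper_width: 0.0002
```

Emit:
servo_tool:
  steps:
    - [[0,0.003,0,0,0,0],[0,0.003,0,0,0,0],[0,0.003,0,0,0,0],[0,0,0,0,0,0]]

```text
time_s: 10.3
tcp_pos: [0.4597, -0.0428, 0.1336]
eef_rot: [-90.0, -0.0, 99.2]
contact_force: [0.1, 0.7, 1.4]
gripper_width: 0.0
```

Emit:
servo_tool:
  steps:
    - [[0,0.003,0,0,0,0],[0,0.003,0,0,0,0],[0,0,0,0,0,0]]

```text
time_s: 10.6
tcp_pos: [0.4598, -0.0428, 0.1282]
eef_rot: [-90.0, 0.0, 99.2]
contact_force: [-2.9, 1.2, 8.7]
gripper_width: 0.0007
```

Emit:
servo_tool:
  steps:
    - [[0,0.002,0,0,0,0],[0,0,0,0,0,0],[0,0,0,0,0,0]]

```text
time_s: 10.9
tcp_pos: [0.4599, -0.0428, 0.1278]
eef_rot: [-90.1, 0.0, 99.2]
contact_force: [-10.9, 3.7, 29.2]
gripper_width: 0.0003
```

Emit:
servo_tool:
  steps:
    - [[0,-0.01,0,0,0,0],[0,-0.03,0,0,0,0],[0,-0.04,0,0,0,0],[0,-0.03,0,0,0,0],[0,0,0,0,0,0],[0,0,0,0,0,0],[0,0,0,0,0,0]]

```text
time_s: 11.6
tcp_pos: [0.4587, -0.043, 0.2344]
eef_rot: [-89.9, -0.0, 99.1]
contact_force: [-0.3, -0.5, 0.4]
gripper_width: 0.0006
```

```bash
python3 - <<'E'
from h import *
delta((.460,-.043,.150),99.3)
c=cap('side'); cv2.imwrite('pics/s9.png',cv2.resize(c['img'][130:280,170:370,::-1],None,fx=4,fy=4))
w=cap('wrist','w9.png')
E
```

```text
t 11.6 tcp [ 0.4587 -0.043   0.2344] rot [-8.989e+01 -1.000e-02  9.914e+01] F [-0.32 -0.45  0.38] w 0.0005762547292901117
shift tool [-0.0002  0.0844 -0.0015] turn [-0.0019 -0.0028  0.0001]
```

View pics/s9.png

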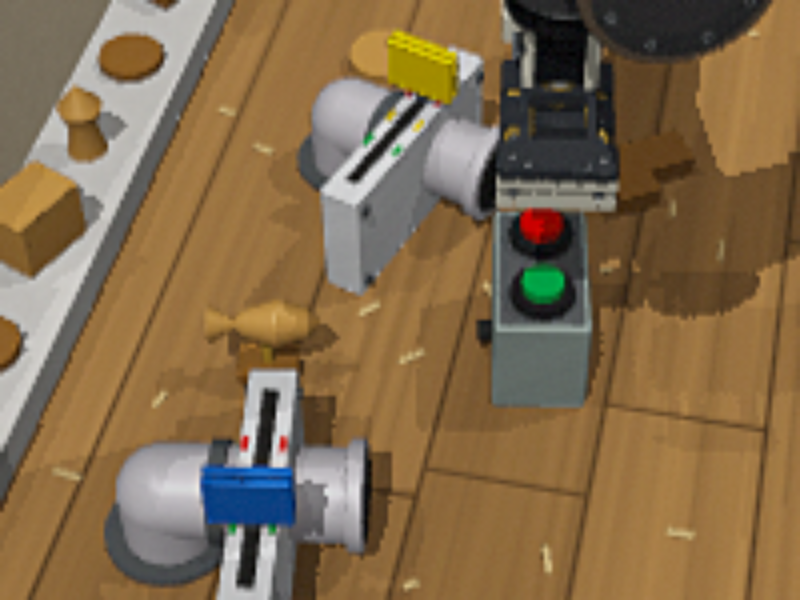

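View pics/w9.png

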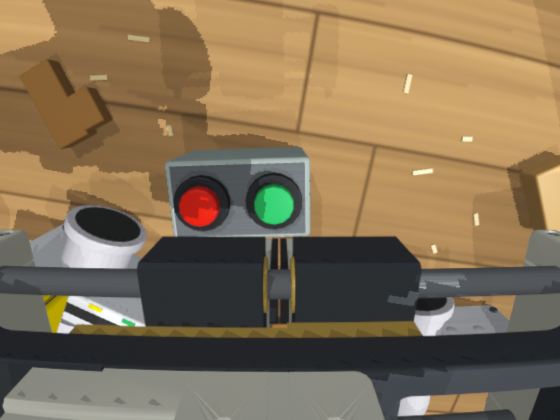

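```bash
python3 -c "
from h import *
print(r.close_job())"
```

```text
the job is handed in; nothing more can be done
None
```

I pushed the blue handle with closed fingertips, past the half-open click, to its fully open stop. Then I pressed the green start button fully down, let it go, and handed the job in. The job reports no verdict, so this rests on my own readings.

- **Blue handle:** at the stop the force rose to about 26 N and the tool barely moved any further. In the last side picture the handle sits at the green marks.
- **Green button:** it bottomed out at about 29 N vertical, and looks up again in the last pictures.
- **Red button and yellow gate:** both look unchanged in the last side picture.
- **Loose things:** the fish looks unmoved there. The offcut was partly hidden in that view. I did not check the other loose things one by one, but I felt no contact with any of them.
- **Robot:** it is standing clear at about 0.23 m, with no contact force. About 12 s of the 42 s were used.

The start-button detector found nothing in either camera, so I located the button by its colour instead. The two cameras agreed on its position to within about 4 mm.

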